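# Lock the filter cell with the pin spanner

### The arm

A 7-joint arm with a two-finger parallel gripper is mounted at the origin on a cart in front of the work surface, level with it; the furniture and walls round the work are solid. World frame = base frame: x ahead of the robot, y to its left, z up, the work surface at z = 0. Lengths are in m, angles in rad, forces in N, time in s.
With the tool pointing down it reaches from about 0.425 to 0.875 m from the base axis. Payload 4.7 kg.
Tool frame: the origin (TCP) lies midway between the tips of the shut fingers; the grasp point (between the pads) lies 19 mm behind it; z points along the fingers, x is the direction in which the jaws open and shut, and the axes are right-handed (so a half turn about z gives the same grasp; the last joint's range is limited). The gripper opens to 87 mm and grips with 3 to 60 N. Pads are 19 mm wide; open, the fingers measure 117 mm over their backs; the gripper's body (75 mm by 190 mm) begins 51 mm behind the grasp point.
Start: joints at [1.115, 0.321, -0.07, 1.45, 0.023, 1.371, -0.057], TCP at [0.294, -0.58, 0.223] pointing down, gripper open.
Joint ranges: [-2.86, 2.86], [-0.3, 2.09], [-1.38, 1.24], [0.06, 2.45], [-1.56, 4.7], [0.09, 2.05], [-2.69, 2.69]. Speed limits (rad/s): [2.57, 2.57, 3.14, 3.14, 3.14, 3.14, 3.14].

### API

Orientations are given as a rotation vector (axis times angle).
In Python, from bench import get_state, eyes, ticket gives the robot as it stands.
- The arm moves only by the tool carry_out, never from a script. Its argument "motion" is a list of rows, each a list of 2 entries, a list of its own where there are three numbers: the shift along the world's x, y, z in m, then the turn about the world's z in rad. A call has 1 to 20 rows; each row is the pose to reach, as a shift and turn from the pose commanded when the call began; what a row does not reach only later rows make up. A row lasts 1/10 s, in which the tool goes at most 50 mm and 8.59 degrees, less where a joint would pass 70% of its speed; a pose out of reach is approached as far as the arm can. A call with a gripper value outside its range is refused whole. "grip" is the gripper command: -1 is fully open, 1 is shut, values between are in proportion, set as the call begins (left out, the last holds). The fingers move at their own pace and stop on an object; "squeeze" is the grip in N (left out, the last holds). Time passes only in rows, so rows that repeat a pose let the fingers close. It gives the time, the measured TCP pose, the force and the opening at its end, in the units of the state.
- get_state(): the state, without advancing time (a new reading comes with each control period).
- eyes.get_image(name): name is "side" or "top"; returns a dict with "pixels" (480x640x3 uint8, blue, green, red), "mtx" (3x3 intrinsics, pixels), "extrinsics" (4x4, takes a point from camera to world coordinates). Camera axes: x right, y down, z forward; pixel columns grow to the right and rows downward; lengths in m; the calibration is good to about 2 mm. A picture is of the moment at which its call begins. There is no depth.
- ticket.close_job(): hands the job in, once; it reports no verdict.
The state is a dict: "time": time; "joint_positions": joint angles; "qd": joint speeds; "joint_torque": joint torques, N m; "position": TCP position; "tool_rot": TCP orientation; "ft_force": force on the tool from outside, world axes, zero at the start; "torque": the same for the moment, N m; "grip_width": opening from 0.0 (shut) to 1.0 (fully open).
Only numpy, scipy, OpenCV 4.12 (cv2) and the standard library are available. Lean on these libraries where they do the work, as an engineer would, in place of code of your own. Each camera call takes 0.05 s, during which the arm holds its last target. There are 200 camera calls.

### The job

Take the pin spanner out of its stand, fit both of its prongs fully into the two holes of the blue lock ring, and turn that ring clockwise (seen from above) until it is home against its stop, without forcing it on. Then let go, leaving the spanner standing upright in the blue ring, and leave the orange ring as it is.

Things in the scene. Friction and masses are not known exactly. Their poses are not given: they have to be found in the camera images.
- spanner_grip (a point): Centre of the pin spanner's red upright handle: 32 long (x), 20 thick (y; grip across this), 48 tall. Steel crossbar below, 110 x 26 x 10 mm along x, underside 34 mm below this point. Two prongs, 10 mm thick, tapered tips, at x = +-42 mm, reach 50 mm below it. z up; half a turn makes no difference. 0.3 kg. Starts with its prongs in the sockets of a low grey stand; lifts straight out (17 mm).
- blue_ring (a point): Centre of the top face, 60 mm high, of the blue lock ring (124 mm across, 20 thick) on a round steel filter cell fixed to the worktop. Two round holes, 28 mm wide, 20 deep, at own x = +-42 mm; z up; axes turn with the ring. Spanner seated: its crossbar rests on the ring, handle centre 34 mm above this point. Prongs have play: up to 25 degrees of free turn before the ring follows.
- blue_lock (a joint): Blue ring's angle in rad, growing clockwise seen from above; starts at 0 to 0.3, hard stop at 1.05, where the white line on the ring meets the white mark on the steel flange. Friction (0.12 N m) holds it where it is left. Twisting the spanner more than about 15 degrees on after the ring has met the stop overloads the gripper.
- orange_hole (a point): Top of one hole of the orange lock ring, on an otherwise identical cell; this ring's centre lies at own x = -42 mm. To be left as it is.
Things that resemble listed ones, but are neither listed nor needed, are in the scene too. What is shaped like the part that bears spanner_grip but yellow is not meant.

How it is judged:
By the outcome, as a careful person would: the job done as asked, in the order asked, and still so for the second after the job is handed in, with the robot touching nothing.
It also fails if it takes over 42 s, if anything falls off the work surface, if the arm or the gripper's body presses on something with over 40 N, if the wrist force passes 120 N, or if a joint passes its speed limit or range.

## Working session

There is one attempt and no reset: what is moved stays moved. The work goes in short steps, Python scripts to look and compute and a tool call to move; the robot and the scene stay as the last step left them, time stands still between calls to the robot, and variables do not carry over. Pictures are saved under pics/ and viewed, about 8 in all and at most 12, crops included, and the job is handed in when it is done.

Besides the shell and the picture viewer there is one more tool, called in YAML: its name, and indented under it one key for each argument. carry_out: Moves the arm, as the interface text tells. Its arguments: {"type":"object","properties":{"motion":{"type":"array","items":{"type":"array"}},"grip":{"type":"number"},"squeeze":{"type":"number"}},"required":["motion"]}

```bash
mkdir -p pics
cat > h.py <<'E'
import numpy as np,cv2
from bench import get_state,eyes,ticket
def snap(n,f=None,crop=None,scale=1):
    d=eyes.get_image(n); im=np.ascontiguousarray(d["pixels"])
    if crop: a,b,c,e=crop; im=im[b:e,a:c]
    if scale!=1: im=cv2.resize(im,None,fx=scale,fy=scale,interpolation=cv2.INTER_CUBIC)
    if f: cv2.imwrite(f"pics/{f}.png",im)
    return d
def px2w(d,u,v,z):
    K,T=np.array(d["mtx"]),np.array(d["extrinsics"])
    r=T[:3,:3]@np.linalg.solve(K,[u,v,1.]); o=T[:3,3]
    return (o+r*(z-o[2])/r[2]).round(4)
def w2px(d,p):
    K,T=np.array(d["mtx"]),np.array(d["extrinsics"])
    c=K@(T[:3,:3].T@(np.array(p)-T[:3,3])); return (c[:2]/c[2]).round(1)
E
python3 - <<'E'
from h import *
for n in("top","side"):
    d=snap(n,n+"0"); print(n,np.array(d["extrinsics"]).round(3).tolist(),np.array(d["mtx"]).round(1).tolist())
s=get_state(); print(s)
E
```

```text
top [[0.012, -0.995, 0.101, 0.416], [-1.0, -0.012, -0.004, -0.088], [0.006, -0.101, -0.995, 0.972], [0.0, 0.0, 0.0, 1.0]] [[479.0, 0.0, 313.3], [0.0, 479.0, 238.4], [0.0, 0.0, 1.0]]
side [[-0.979, -0.116, 0.17, 0.32], [-0.205, 0.634, -0.745, 0.841], [-0.021, -0.764, -0.645, 0.855], [0.0, 0.0, 0.0, 1.0]] [[585.5, 0.0, 333.5], [0.0, 585.5, 234.6], [0.0, 0.0, 1.0]]
{'time': 0.1, 'joint_positions': array([ 1.11509336,  0.32173487, -0.07006235,  1.45155494,  0.02258288,
        1.37079142, -0.05692254]), 'qd': array([ 7.92956811e-04, -2.45133477e-03, -1.15399242e-03, -3.56315848e-03,
        1.04317599e-04,  1.60503447e-03, -9.21020498e-05]), 'joint_torque': array([ 6.11327887e-04, -4.92571592e+01, -4.05252026e-01, -3.13398278e+01,
       -6.40340941e-02,  3.94980947e-02,  8.22200718e-05]), 'position': array([ 0.2939882 , -0.57916257,  0.22157882]), 'tool_rot': array([-2.67675488e+00,  1.64299771e+00,  2.34425052e-03]), 'ft_force': array([-0.62380345, -0.44424126, -0.08260502]), 'torque': array([ 0.00229017, -0.03958969,  0.01510157]), 'grip_width': 1.0011046714712515}
```

View pics/top0.png

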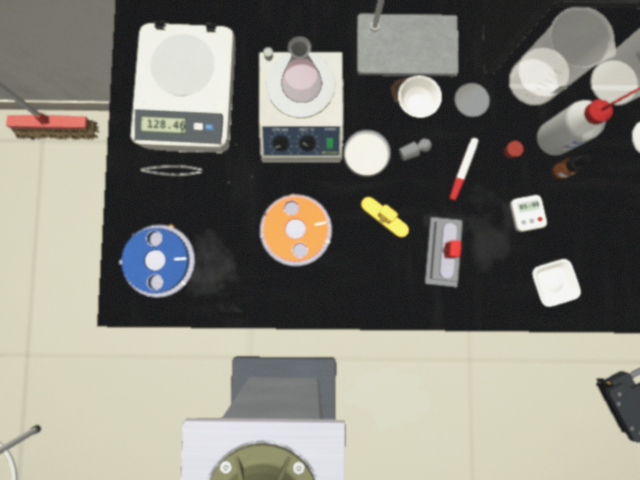

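View pics/side0.png

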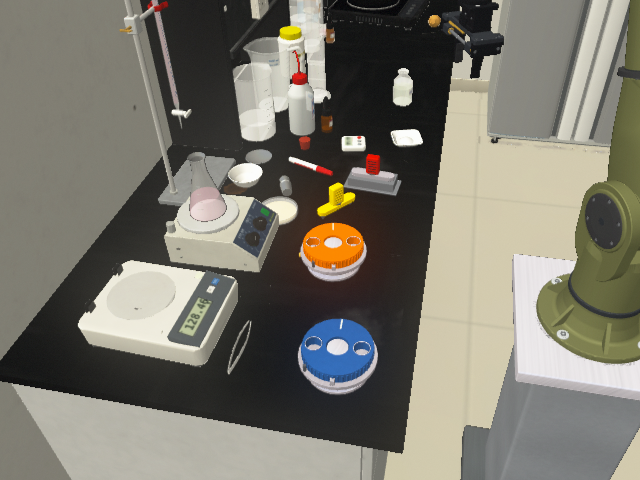

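The top view shows the blue ring near (157,260), its line pointing right at (180,259), the orange ring at (296,229), and the red spanner in its stand at (452,250). Next I'll enlarge these areas.

Run:
```python
from h import *
d=snap("top"); im=np.ascontiguousarray(d["pixels"])
f=lambda a,b:cv2.resize(im[b:b+100,a:a+100],(400,400),interpolation=cv2.INTER_CUBIC)
cv2.imwrite("pics/c1.png",np.hstack([f(107,210),f(400,200)]))
s=snap("side");im=np.ascontiguousarray(s["pixels"])
g=lambda a,b:cv2.resize(im[b:b+100,a:a+100],(400,400),interpolation=cv2.INTER_CUBIC)
cv2.imwrite("pics/c2.png",np.hstack([g(290,305),g(325,120)]))
```

```text
(no output)
```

View pics/c1.png

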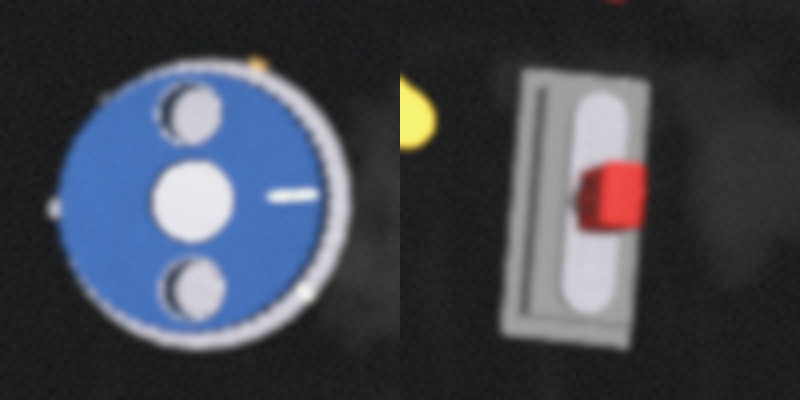

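View pics/c2.png

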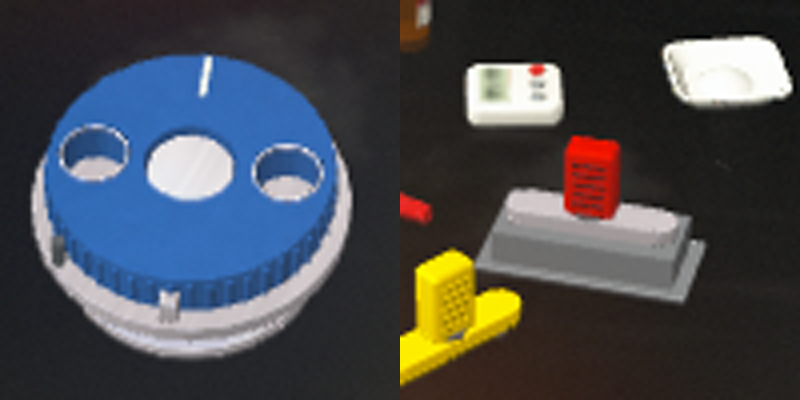

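The blue line runs right (0°) in the crop, and a white flange mark sits about 40° clockwise of it at (306,293). The spanner's crossbar runs from (602,95) to (588,310). I'll compute positions from these.

Run:
```python
from h import *
t=snap("top");s=snap("side")
A=lambda x,y:(107+(x+.5)/4-.5,210+(y+.5)/4-.5)
B=lambda x,y:(400+(x-400+.5)/4-.5,200+(y+.5)/4-.5)
C=lambda x,y:(290+(x+.5)/4-.5,305+(y+.5)/4-.5)
D=lambda x,y:(325+(x-400+.5)/4-.5,120+(y+.5)/4-.5)
def tri(a,b):
    M=[];r=[]
    for d,(u,v) in((t,a),(s,b)):
        K,T=np.array(d["mtx"]),np.array(d["extrinsics"]); q=T[:3,:3]@np.linalg.solve(K,[u,v,1]);q/=np.linalg.norm(q)
        P=np.eye(3)-np.outer(q,q);M.append(P);r.append(P@T[:3,3])
    x=np.linalg.lstsq(np.vstack(M),np.hstack(r),rcond=None)[0]; return x.round(4), w2px(t,x)-a,w2px(s,x)-b
print("handle top",tri(B(622,196),D(594,144)))
print("bar centre top",tri(B(599,202),D(590,214)))
print("bar ends z?",[px2w(t,*B(*p),.05) for p in((603,93),(587,313))])
for p in((191,114),(192,289)):print("hole top",px2w(t,*A(*p),.06))
for p in((94,153),(288,172)):print("hole side",px2w(s,*C(*p),.06))
print("line",[px2w(t,*A(*p),.06) for p in((267,198),(318,194))],[px2w(s,*C(*p),.06) for p in((203,95),(208,57))])
for z in(.03,.04,.05):print("mark",z,px2w(t,*A(306,293),z),px2w(t,*A(258,63),z),px2w(t,*A(54,208),z),"side",px2w(s,*C(170,305),z),px2w(s,*C(58,250),z))
```

```text
handle top (array([ 0.4894, -0.3554,  0.0864]), array([-0.025,  0.075]), array([-0.025, -0.025]))
bar centre top (array([ 0.4911, -0.3604,  0.032 ]), array([ 0.025, -0.125]), array([ 0.075, -0.025]))
bar ends z? [array([ 0.5426, -0.3581,  0.05  ]), array([ 0.4359, -0.3485,  0.05  ])]
hole top [0.5047 0.2115 0.06  ]
hole top [0.4216 0.2073 0.06  ]
hole side [0.505  0.2122 0.06  ]
hole side [0.4209 0.2066 0.06  ]
line [array([0.4651, 0.1736, 0.06  ]), array([0.4673, 0.1495, 0.06  ])] [array([0.4651, 0.1713, 0.06  ]), array([0.4672, 0.149 , 0.06  ])]
mark 0.03 [0.4205 0.1613 0.03  ] [0.5334 0.1894 0.03  ] [0.4605 0.2863 0.03  ] side [0.4616 0.2619 0.03  ] [0.5149 0.2433 0.03  ]
mark 0.04 [0.4204 0.1587 0.04  ] [0.5322 0.1865 0.04  ] [0.46   0.2824 0.04  ] side [0.4598 0.2689 0.04  ] [0.5125 0.2505 0.04  ]
mark 0.05 [0.4204 0.156  0.05  ] [0.5309 0.1835 0.05  ] [0.4596 0.2784 0.05  ] side [0.4581 0.2759 0.05  ] [0.5102 0.2578 0.05  ]
```

carry_out:
  motion:
    - [[0.011,0.012,0],0.14]
    - [[0.022,0.025,0],0.28]
    - [[0.033,0.037,0],0.42]
    - [[0.044,0.05,0],0.56]
    - [[0.055,0.062,0],0.7]
    - [[0.066,0.075,0],0.84]
    - [[0.077,0.087,0],0.98]
    - [[0.088,0.1,0],1.12]
    - [[0.099,0.112,0],1.26]
    - [[0.11,0.125,0],1.4]
    - [[0.121,0.137,0],1.54]
    - [[0.132,0.15,0],1.68]
    - [[0.143,0.162,0],1.82]
    - [[0.154,0.175,-0.01],1.96]
    - [[0.165,0.187,-0.02],2.1]
    - [[0.176,0.2,-0.04],2.24]
    - [[0.187,0.212,-0.06],2.38]
    - [[0.196,0.223,-0.08],2.52]
    - [[0.196,0.223,-0.08],2.58]
    - [[0.196,0.223,-0.08],2.58]
  grip: -1
  squeeze: 40

```text
time: 2.3
position: [0.4901, -0.3559, 0.1418]
tool_rot: [-2.319, -2.117, -0.0]
ft_force: [0.7, 0.2, 0.9]
grip_width: 0.999
```

Run:
```python
from h import *
from scipy.spatial.transform import Rotation as R
s=get_state();x=R.from_rotvec(s["tool_rot"]).as_matrix()[:,0]
print(s["time"],s["position"],np.degrees(np.arctan2(x[1],x[0])),s["joint_positions"].round(2),s["ft_force"])
d=snap("side","s2",(300,60,460,200),5)
```

```text
2.3 [ 0.49013508 -0.35592703  0.14179565] 84.80173219945947 [ 1.03  0.33 -0.53  1.65  0.17  1.21  1.94] [0.68278969 0.15360384 0.94541404]
```

View pics/s2.png

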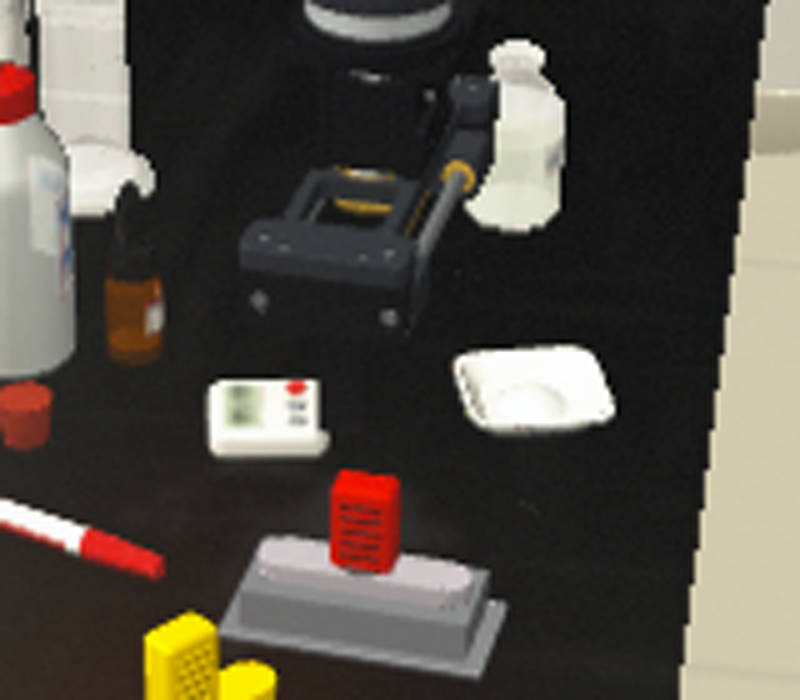

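The open gripper is above the red handle, centred within the jaw's width, and nothing is in the way. I'll descend and grip.

carry_out:
  motion:
    - [[0,0,-0.03],0]
    - [[0,0,-0.06],0]
    - [[0,0,-0.08],0]
    - [[0,0,-0.092],0]
    - [[0,0,-0.094],0]
    - [[0,0,-0.094],0]

```text
time: 2.95
position: [0.4906, -0.3571, 0.0493]
tool_rot: [2.321, 2.116, 0.0]
ft_force: [1.0, 0.3, -0.0]
grip_width: 1.0
```

carry_out:
  motion:
    - [[0,0,0],0]
    - [[0,0,0],0]
    - [[0,0,0],0]
    - [[0,0,0],0]
    - [[0,0,0],0]
    - [[0,0,0],0]
    - [[0,0,0],0]
    - [[0,0,0],0]
  grip: 1
  squeeze: 40

```text
time: 3.75
position: [0.4902, -0.3566, 0.0486]
tool_rot: [-2.321, -2.117, -0.0]
ft_force: [0.2, -0.2, -0.5]
grip_width: 0.353
```

carry_out:
  motion:
    - [[0,0,0],0]
    - [[0,0,0],0]
    - [[0,0,0],0]
    - [[0,0,0],0]

```text
time: 4.15
position: [0.4902, -0.3572, 0.0487]
tool_rot: [2.321, 2.116, -0.0]
ft_force: [0.1, -1.2, -0.0]
grip_width: 0.225
```

carry_out:
  motion:
    - [[0,0,0],0]
    - [[0,0,0],0]

```text
time: 4.35
position: [0.4902, -0.357, 0.0486]
tool_rot: [2.321, 2.117, -0.0]
ft_force: [-0.1, -2.0, -0.1]
grip_width: 0.229
```

carry_out:
  motion:
    - [[0,0,0.01],0]
    - [[0,0,0.025],0]
    - [[0,0,0.05],0]
    - [[0,0,0.08],0]
    - [[0,0.02,0.11],0]
    - [[-0.002,0.05,0.12],0.01]
    - [[-0.004,0.09,0.12],0.02]
    - [[-0.006,0.13,0.12],0.03]
    - [[-0.008,0.17,0.12],0.04]
    - [[-0.01,0.21,0.12],0.05]
    - [[-0.012,0.25,0.12],0.06]
    - [[-0.014,0.29,0.12],0.07]
    - [[-0.016,0.33,0.12],0.08]
    - [[-0.018,0.37,0.12],0.09]
    - [[-0.02,0.41,0.12],0.1]
    - [[-0.022,0.45,0.12],0.11]
    - [[-0.024,0.49,0.12],0.12]
    - [[-0.026,0.53,0.12],0.13]
    - [[-0.027,0.555,0.12],0.141]
    - [[-0.027,0.566,0.12],0.141]

```text
time: 6.35
position: [0.4615, 0.2137, 0.1697]
tool_rot: [-2.159, -2.281, -0.002]
ft_force: [0.8, 0.4, -3.9]
grip_width: 0.226
```

carry_out:
  motion:
    - [[0,0,-0.02],0]
    - [[0,0,-0.03],0]
    - [[0,0,-0.03],0]
    - [[0,0,-0.03],0]

```text
time: 6.75
position: [0.4631, 0.2091, 0.1389]
tool_rot: [-2.167, -2.275, 0.001]
ft_force: [0.4, -1.3, -2.9]
grip_width: 0.223
```

Run:
```python
from h import *
from scipy.spatial.transform import Rotation as R
s=get_state();x=R.from_rotvec(s["tool_rot"]).as_matrix()[:,0]
print(s["time"],s["position"],np.degrees(np.arctan2(x[1],x[0])),s["joint_positions"].round(2),s["ft_force"],s["torque"],s["grip_width"])
d=snap("side","s3",(260,240,420,400),3.75)
```

```text
6.75 [0.46312457 0.20910628 0.13893566] 92.79273374303051 [ 0.46  0.18 -1.01  1.88  0.17  1.17  1.01] [ 0.4415196  -1.33859648 -2.94857193] [ 0.12132252 -0.14761535  0.00606716] 0.22297258307842108
```

View pics/s3.png

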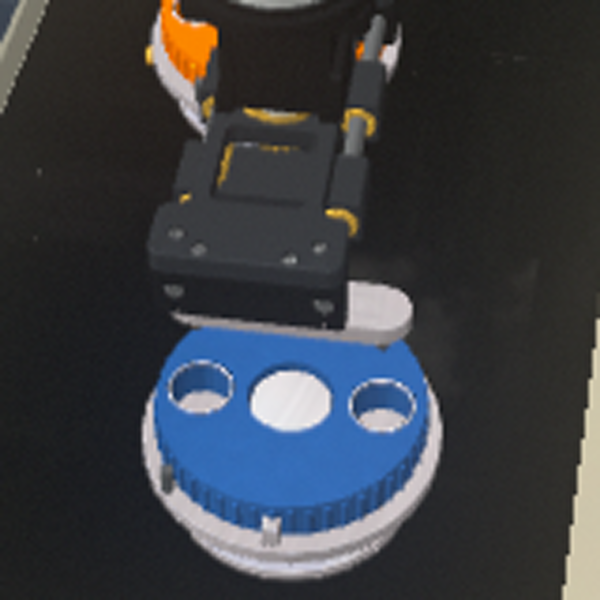

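The spanner hangs level above the blue ring and the bar's right end is at crop (412,310). I'll check that against the prediction.

Run:
```python
from h import *
d=snap("side")
for p in([.408,.2065,.1285],[.518,.212,.1185],[.421,.2072,.1025]):
    q=w2px(d,p);print(p,((q-[260,240]+.5)*3.75).round())
print(px2w(d,260+412/3.75-.5,240+308/3.75-.5,.1285))
```

```text
[0.408, 0.2065, 0.1285] [414. 309.]
[0.518, 0.212, 0.1185] [167. 298.]
[0.421, 0.2072, 0.1025] [383. 345.]
[0.4088 0.2061 0.1285]
```

The prediction matches to within 1 mm, so I'll lower it in.

carry_out:
  motion:
    - [[0,0,-0.02],0]
    - [[0,0,-0.032],0]
    - [[0,0,-0.036],0]
    - [[0,0,-0.04],0]
    - [[0,0,-0.044],0]
    - [[0,0,-0.048],0]
    - [[0,0,-0.048],0]
    - [[0,0,-0.048],0]

```text
time: 7.65
position: [0.4633, 0.2095, 0.0907]
tool_rot: [-2.166, -2.276, -0.0]
ft_force: [0.1, 0.3, -3.5]
grip_width: 0.224
```

carry_out:
  motion:
    - [[0,0,-0.003],0]
    - [[0,0,-0.006],0]
    - [[0,0,-0.008],0]
    - [[0,0,-0.01],0]
    - [[0,0,-0.01],0]
    - [[0,0,-0.01],0]

```text
time: 8.25
position: [0.4633, 0.2093, 0.0824]
tool_rot: [2.166, 2.275, -0.003]
ft_force: [-6.2, -3.0, 14.3]
grip_width: 0.227
```

Contact came about 2 mm above the estimate, so the crossbar is resting on the ring. I'll ease the pressure slightly and turn, watching the moment.

carry_out:
  motion:
    - [[0,0,0.001],0]
    - [[0,0,0.001],-0.05]
    - [[0,0,0.001],-0.1]
    - [[0,0,0.001],-0.15]
    - [[0,0,0.001],-0.2]
    - [[0,0,0.001],-0.25]
    - [[0,0,0.001],-0.3]
    - [[0,0,0.001],-0.35]
    - [[0,0,0.001],-0.35]
    - [[0,0,0.001],-0.35]

```text
time: 9.25
position: [0.464, 0.2096, 0.0825]
tool_rot: [2.528, 1.864, 0.002]
ft_force: [-1.2, -1.7, 6.0]
grip_width: 0.231
```

```bash
cat > st.py <<'E'
from h import *
from scipy.spatial.transform import Rotation as R
s=get_state();x=R.from_rotvec(s["tool_rot"]).as_matrix()[:,0]
print(s["time"],s["position"].round(4),"bar",(np.degrees(np.arctan2(x[1],x[0]))-90).round(2),"j",s["joint_positions"].round(2),s["ft_force"].round(1),s["torque"].round(2),s["grip_width"])
E
python3 st.py
```

```text
9.25 [0.464  0.2096 0.0825] bar -17.19 j [ 0.36  0.25 -0.92  1.94  0.23  1.06  0.61] [-1.2 -1.7  6. ] [-0.17  0.24 -0.09] 0.23075815348648404
```

carry_out:
  motion:
    - [[0,0,0],-0.05]
    - [[0,0,0],-0.1]
    - [[0,0,0],-0.15]
    - [[0,0,0],-0.2]
    - [[0,0,0],-0.25]
    - [[0,0,0],-0.3]
    - [[0,0,0],-0.35]
    - [[0,0,0],-0.35]
    - [[0,0,0],-0.35]

```text
time: 10.15
position: [0.4639, 0.2092, 0.0824]
tool_rot: [2.814, 1.395, 0.001]
ft_force: [-2.5, -3.2, 7.5]
grip_width: 0.226
```

```bash
python3 st.py
python3 - <<'E'
from h import *
t=snap("top")["pixels"];s=snap("side")["pixels"]
f=lambda im,a,b:cv2.resize(np.ascontiguousarray(im[b:b+100,a:a+100]),(400,400),interpolation=cv2.INTER_CUBIC)
cv2.imwrite("pics/c4.png",np.hstack([f(t,107,210),f(s,290,300)]))
E
```

```text
10.15 [0.4639 0.2092 0.0824] bar -37.25 j [ 0.31  0.24 -0.87  1.94  0.21  1.06  0.28] [-2.5 -3.2  7.5] [-0.45  0.38 -0.05] 0.22594835294235005
```

View pics/c4.png

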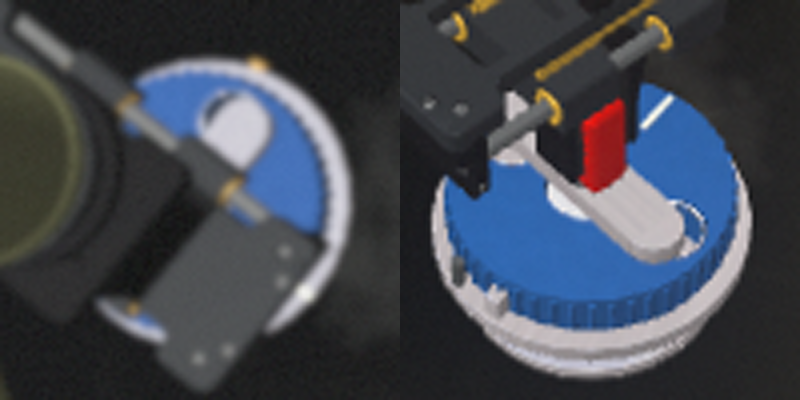

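The crossbar is seated, and the ring has turned with the spanner. Its line is now at (657,112) in the side crop, and the ring's lug at (498,300) is nearing the fixed pin at (458,268). About 15° remains.

carry_out:
  motion:
    - [[0,0,0],-0.05]
    - [[0,0,0],-0.1]
    - [[0,0,0],-0.15]
    - [[0,0,0],-0.2]
    - [[0,0,0],-0.2]
    - [[0,0,0],-0.2]

```text
time: 10.85
position: [0.4638, 0.209, 0.0825]
tool_rot: [2.939, 1.107, 0.001]
ft_force: [-2.5, -2.5, 7.0]
grip_width: 0.23
```

```bash
python3 st.py
python3 - <<'E'
from h import *
t=snap("side","c5",(270,300,410,405),5)
E
```

```text
10.85 [0.4638 0.209  0.0825] bar -48.71 j [ 0.29  0.23 -0.84  1.94  0.2   1.06  0.09] [-2.5 -2.5  7. ] [-0.54  0.41 -0.11] 0.22983624966194774
```

View pics/c5.png

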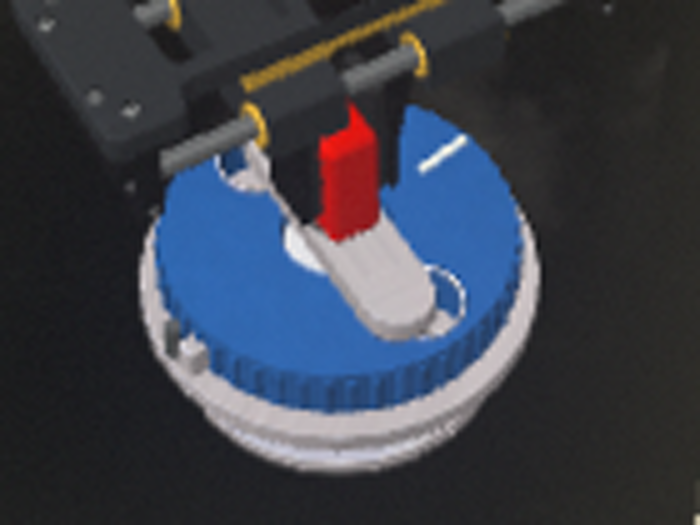

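The lug at (190,355) almost touches the pin at (172,338), with a few degrees left. I'll go on in small steps.

carry_out:
  motion:
    - [[0,0,0],-0.02]
    - [[0,0,0],-0.04]
    - [[0,0,0],-0.04]
    - [[0,0,0],-0.04]

```text
time: 11.3
position: [0.4637, 0.209, 0.0825]
tool_rot: [2.96, 1.049, 0.0]
ft_force: [-3.0, -3.2, 7.6]
grip_width: 0.226
```

```bash
python3 st.py
```

```text
11.3 [0.4637 0.209  0.0825] bar -50.98 j [ 0.28  0.23 -0.83  1.94  0.19  1.06  0.05] [-3.  -3.2  7.6] [-0.52  0.49  0.02] 0.22550425430364707
```

carry_out:
  motion:
    - [[0,0,0],-0.015]
    - [[0,0,0],-0.03]
    - [[0,0,0],-0.03]
    - [[0,0,0],-0.03]

```text
time: 11.7
position: [0.4638, 0.2091, 0.0825]
tool_rot: [2.975, 1.006, 0.001]
ft_force: [-2.1, -2.9, 7.4]
grip_width: 0.224
```

```bash
python3 st.py
```

```text
11.7 [0.4638 0.2091 0.0825] bar -52.63 j [ 0.28  0.23 -0.83  1.94  0.19  1.06  0.02] [-2.1 -2.9  7.4] [-0.56  0.42  0.33] 0.22406820875454986
```

carry_out:
  motion:
    - [[0,0,0],-0.02]
    - [[0,0,0],-0.02]
    - [[0,0,0],-0.02]

```text
time: 12.0
position: [0.4638, 0.2091, 0.0825]
tool_rot: [2.983, 0.979, 0.001]
ft_force: [-2.0, -3.0, 6.3]
grip_width: 0.229
```

```bash
python3 st.py
python3 - <<'E'
from h import *
t=snap("side","c6",(270,300,410,405),5)
E
```

```text
12.0 [0.4638 0.2091 0.0825] bar -53.65 j [ 0.28  0.23 -0.83  1.94  0.19  1.06  0.  ] [-2.  -3.   6.3] [-0.64  0.31  0.92] 0.22899919733366972
```

View pics/c6.png

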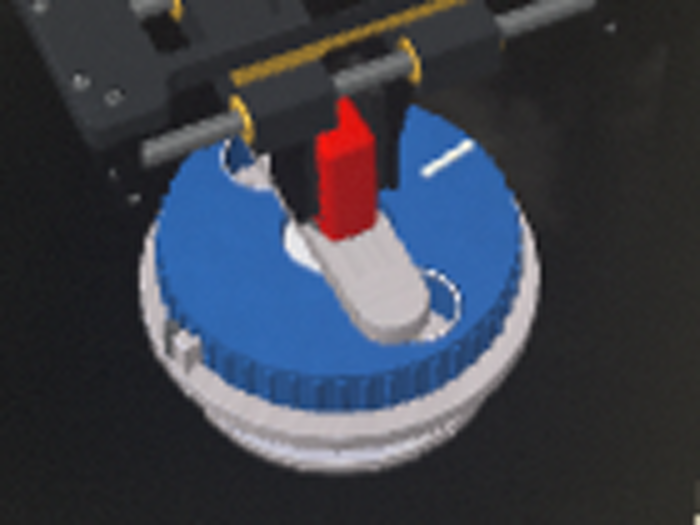

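The moment rose from -0.1 to 0.33 to 0.92 N m and the lug at (183,350) is against the pin, so the ring is home. I'll unwind the twist, open and retreat.

carry_out:
  motion:
    - [[0,0,0],0.02]
    - [[0,0,0],0.035]
    - [[0,0,0.0005],0.035]
    - [[0,0,0.0005],0.035]

```text
time: 12.45
position: [0.464, 0.2092, 0.0825]
tool_rot: [2.969, 1.026, 0.002]
ft_force: [-0.4, -2.0, 3.9]
grip_width: 0.228
```

carry_out:
  motion:
    - [[0,0,0],0]
    - [[0,0,0],0]
    - [[0,0,0],0]
    - [[0,0,0],0]
    - [[0,0,0],0]
    - [[0,0,0],0]
    - [[0,0,0],0]
    - [[0,0,0],0]
    - [[0,0,0],0]
    - [[0,0,0],0]
  grip: -1

```text
time: 13.45
position: [0.4633, 0.2094, 0.0821]
tool_rot: [2.969, 1.025, 0.0]
ft_force: [1.4, 0.8, 0.2]
grip_width: 0.978
```

```bash
python3 st.py
```

```text
13.45 [0.4633 0.2094 0.0821] bar -51.9 j [ 0.28  0.23 -0.83  1.94  0.19  1.06  0.04] [1.4 0.8 0.2] [-0.03 -0.17 -0.01] 0.9777364671226519
```

carry_out:
  motion:
    - [[0,0,0.02],0]
    - [[0,0,0.05],0]
    - [[0,0,0.09],0]
    - [[0,0,0.13],0]
    - [[0,0,0.16],0]
    - [[0.01,-0.04,0.17],0]
    - [[0.02,-0.08,0.17],0]
    - [[0.03,-0.12,0.17],0]
    - [[0.04,-0.16,0.17],0]
    - [[0.05,-0.2,0.17],0]
    - [[0.05,-0.24,0.17],0]
    - [[0.05,-0.28,0.17],0]
    - [[0.05,-0.28,0.17],0]
    - [[0.05,-0.28,0.17],0]
    - [[0.05,-0.28,0.17],0]

```text
time: 14.95
position: [0.5133, -0.0692, 0.2521]
tool_rot: [-2.968, -1.028, -0.001]
ft_force: [-0.5, 0.9, -0.0]
grip_width: 1.001
```

```bash
python3 st.py
python3 - <<'E'
from h import *
t=snap("top")["pixels"];s=snap("side")["pixels"]
f=lambda im,a,b:cv2.resize(np.ascontiguousarray(im[b:b+100,a:a+100]),(400,400),interpolation=cv2.INTER_CUBIC)
cv2.imwrite("pics/c7.png",np.hstack([f(t,107,210),f(s,290,300)]))
E
```

```text
14.95 [ 0.5133 -0.0692  0.2521] bar -51.8 j [ 0.65  0.05 -0.59  1.71  0.03  1.38  0.73] [-0.5  0.9 -0. ] [ 0.08 -0.09  0.02] 1.0005425827192447
```

View pics/c7.png

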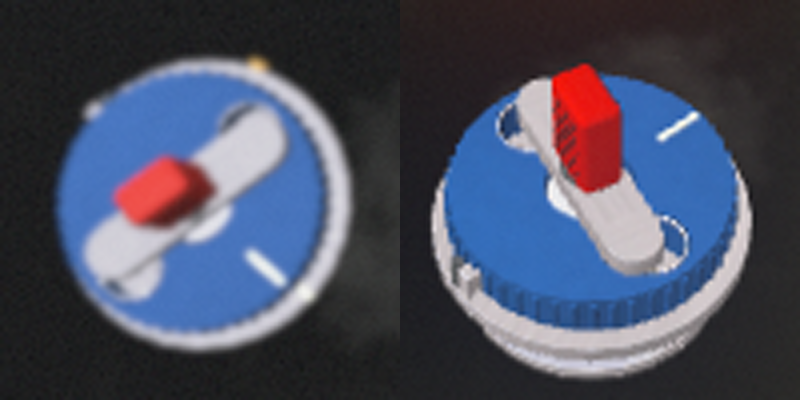

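The spanner stands upright and seated in the blue ring. The line ends at (287,286), pointing at the flange mark at (306,293), and the lug sits against the pin. One numeric check, then I'll hand in.

Run:
```python
from h import *
t=snap("top");A=lambda x,y:(107+(x+.5)/4-.5,210+(y+.5)/4-.5);c=np.array([.463,.2094])
for p,z in(((248,252),.06),((287,286),.06),((306,293),.04)):
    q=px2w(t,*A(*p),z)[:2]-c;print(np.degrees(np.arctan2(q[1],q[0])))
```

```text
-130.44818871025777
-130.10466933331952
-130.03820928980917
```

```bash
python3 -c "
from bench import ticket; print(ticket.close_job())"
```

```text
the job is handed in; nothing more can be done
None
```

The blue ring is turned clockwise to its stop, and the spanner is left standing upright in it with both prongs seated. I handed the job in at about 15 s of robot time, with the arm clear and the gripper open.

- **Ring home:** The white line measures -130.1 to -130.4° and the flange mark -130.0°, taking the mark to be at 40 mm height. In the picture the ring's lug rests against the fixed pin.
- **Not forced:** The moment rose from about 0 to 0.9 N m over the last 2–3° of twist. I stopped there and unwound 2° before letting go.
- **Seating:** The crossbar met the ring about 2 mm above my estimated height, which is within the error of that estimate. The final picture shows it lying flat on the ring.
- **Orange ring:** I never touched it, but I took no last picture to check it.

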